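Uncover the clamp bracket and hold its hidden bolt head

TASK

A colleague is about to tighten the nut on the front of the aluminium clamp bracket, and the bolt must not turn with it. Lift the blue cover off the bracket and lay it (not drop it) flat in the large compartment of the white parts tray, then reach down into the gap behind the bracket's front plate, grasp the flat bolt head there between both fingers and turn it upright against its spring. Finish while still holding the head firmly upright (do not let go), and leave the other things on the bench and in the tray where they are.

Things in the scene. Friction and masses are not known exactly. Their poses are not given: they have to be found in the camera images.
- bracket: fixed aluminium clamp bracket, origin under the centre of its dark base (130 x 130 x 8 mm). Two upright plates (6 mm thick, 110 mm wide along y, top edges at z = 100 mm) stand across its x with a 50 mm gap, inner faces at x = -25 and 25 mm. The front plate (-x) carries the bolt, its nut and a red flag in front. Webs at y = -52 and 52 mm close the gap's ends up to z = 30 mm only. Yaw varies
- bolt_seat (a point): fixed point in the bracket's gap where the centre of the bolt head lies: bracket x = -4, y = 0, z = 62 mm, 38 mm below the plates' top edges; axes as the bracket's. The head is a steel bar 20 mm along x, 14 mm thick between its two large faces and 36 mm long, turning about its centre; it stands off the front plate on an 11 mm long, 22 mm thick brass spacer
- bolt (a joint): turn of the bolt about bracket x (rad). 0: the head stands upright, its large faces looking to bracket +y and -y, and the red flag on the nut points straight up; positive: head and flag lean with the top towards bracket -y. A spring (0.15 N m/rad) turns it back to about 0.4 whenever it is not held. Fingers that close on the large faces along bracket y turn it upright
- cover_handle (a point): centre of the black bar handle of the loose blue cover (plate 66 x 124 x 5 mm, about 120 g). The bar is 14 mm thick along the cover's x, 60 mm long along y, 14 mm high, its centre 33 mm above the plate's underside, with 21 mm between bar and plate (posts at y = -23 and 23 mm). The cover starts lying loose on the bracket's top edges over the gap, its long side along bracket y
- cover: the whole loose blue cover, its origin at the centre of its underside, axes as the handle's
- tray_slot (a point): centre of the floor of the large compartment of the fixed white parts tray (154 x 140 mm; floor 3 mm and wall tops 14 mm above the bench; walls 3 mm thick). The compartment is 76 mm along x and 134 mm along y; the cover lies in it with its long side along y, either way round. Narrow compartments beyond it (+x) hold tweezers and a cap. Yaw varies
- tweezers: steel tweezers 124 mm long in the narrow compartment of the tray; leave alone
- spare_cap: green screw cap, 34 mm across, in a small compartment of the tray; leave alone
- marker_red: red marker pen 129 mm long lying on the bench; leave alone
- timer: white bench timer 59 x 65 x 22 mm; leave alone
- beaker: glass beaker, 73 mm across, 92 mm high; leave alone
- petri_lid: clear round dish lid, 70 mm across, 10 mm high; leave alone
Things that resemble listed ones, but are neither listed nor needed, are in the scene too. Several things have the shape of the bracket; the one meant has the colours described above.

How it is judged:
On the way:
1. the cover lies flat in the large compartment of the tray, let go (x of cover_handle in the frame of tray_slot between -0.009 and 0.009 m and y of cover_handle in the frame of tray_slot between -0.009 and 0.009 m and z of cover_handle in the frame of tray_slot between 0.028 and 0.037 m and angle between cover_handle's own z axis and vertical below 0.06 rad and angle between the y axis of cover_handle and the y axis of tray_slot, either way round below 0.17 rad and contact force between the fingers and cover below 0.2 N and linear speed of cover below 0.02 m/s), for 0.2 s.
At the end, for the whole second after the job is handed in: Cover flat, still and let go in the large compartment (centre within 9 mm each way, tilt < 0.06 rad, aligned within 0.17 rad); bolt head gripped (grasp point within 30 mm of its centre, 12 mm along bracket y) with over 4 N, upright within 0.12 rad and still (all of step 1 and contact force between the fingers and bolt above 4 N and value of joint bolt between -0.12 and 0.12 rad and velocity of joint bolt between -0.1 and 0.1 rad/s and y of the grasp point in the frame of bolt_seat between -0.012 and 0.012 m and distance between the grasp point and bolt_seat below 0.03 m); the arm keeps its last pose, push and grip.
It fails at once if another thing on the bench or in the tray was moved more than 30 mm (distance of any of tweezers, spare_cap, marker_red, timer, beaker, petri_lid from where it was at the start of the episode above 0.03 m).
It fails at once if the cover was dropped (linear speed of cover above 0.7 m/s and contact force between the fingers and cover below 0.05 N).
It also fails if it takes over 46 s, if anything falls off the work surface, if the arm or the gripper's body presses on something with over 40 N, if the wrist force passes 120 N, or if a joint passes its speed limit or range.

ROBOT

A 6-joint arm with a two-finger parallel gripper is mounted at the origin on the work surface; the furniture and walls round the work are solid. World frame = base frame: x ahead of the robot, y to its left, z up, the work surface at z = 0. Lengths are in m, angles in rad, forces in N, time in s.
With the tool pointing down it reaches from about 0.325 to 0.925 m from the base axis. Payload 3.1 kg.
Tool frame: the origin (TCP) lies where the fingers leave the gripper's body, on its centre line; the fingertips stand 73 mm ahead of it and the grasp point (between the pads) lies 54 mm ahead of it; x points along the fingers, y is the direction in which the jaws open and shut, and the axes are right-handed (so a half turn about x gives the same grasp; the last joint's range is limited). The gripper opens to 85 mm and grips with 20 to 120 N. Pads are 22 mm wide; open, the fingers measure 114 mm over their backs; the gripper's body (76 mm by 85 mm) begins 54 mm behind the grasp point. The pads swing forward as they close: fully open they stand 13 mm farther back than shut.
Start: joints at [1.188, 0.217, 1.613, -0, 1.311, -0.112], TCP at [0.167, 0.602, 0.304] pointing down, gripper open.
Joint ranges: [-2.75, 2.75], [-0.78, 2.1], [0.31, 2.55], [-1.13, 4.27], [0.13, 2.63], [-2.58, 2.58]. Speed limits (rad/s): [2.79, 2.79, 3.14, 3.14, 3.14, 3.14].

INTERFACE

Orientations are given as [roll, pitch, yaw] about the fixed x, y, z axes, in that order (R = Rz(yaw) Ry(pitch) Rx(roll)).
In Python, from station import bot gives the robot as it stands.
- The arm moves only by the tool step_arm, never from a script. Its argument "moves" is a list of rows, each a list of 3 entries, a list of its own where there are three numbers: the turn, a rotation vector about the tool's x, y, z scaled (see below), then the shift along the tool's x, y, z scaled (see below), then the closure, from -1 (fully open) to 1 (shut), so that 0 is half open. In form: [[[ax, ay, az], [tx, ty, tz], gripper], ...]. A call has 1 to 8 rows; each row is the pose to reach, as a shift and turn from the pose commanded when the call began, along the tool's axes at that moment; what a row does not reach only later rows make up. The controller multiplies each number of a shift by 30 cm and each number of a turn by 120 degrees. A row lasts 1/12 s, in which the tool goes at most 41.7 mm and 7.16 degrees, less where a joint would pass 70% of its speed; a pose out of reach is approached as far as the arm can. A call with a number of a shift or a turn outside -1 to 1 is refused whole. A call with a gripper value outside its range is refused whole. The fingers move at their own pace and stop on an object; "force" is the grip in N (left out, the last holds). Time passes only in rows, so rows that repeat a pose let the fingers close. It gives the time, the measured TCP pose, the force and the opening at its end, in the units of the state.
- bot.observe(): the state, without advancing time (a new reading comes with each control period).
- bot.snapshot(name): name is "scene" or "top" or "wrist"; returns a dict with "frame" (384x512x3 uint8, red, green, blue), "fov_y" (degrees; the focal length in pixels is half the picture's height over the tangent of half this angle, whatever the lens; pixels are square), "cx", "cy" (the principal point, pixels), "R" (3x3) and "t" (3): a world point X has camera coordinates R X + t; the wrist camera has in their place "mount" (4x4, takes a point from camera to tool coordinates, whose origin is the TCP and whose axes are the tool frame's). Camera axes: x right, y down, z forward; pixel columns grow to the right and rows downward; lengths in m; the calibration is good to about 2 mm. A picture is of the moment at which its call begins: read the wrist's pose just before it. There is no depth.
- bot.job_done(): hands the job in, once; it reports no verdict.
Trained networks look in the newest picture that a camera, given by its name, has taken for a name from the list of things; names that differ only in an ending like _2 or _b are one class to them, and where a whole thing is asked for, a point or a joint stands for the part that bears it (a point fixed in the world has none). Each returns a list of dicts, best first, with "confidence" (0 to 1); they miss things now and then, are a little off and sometimes report something else, mostly with a low value. They report only what shows in the picture. A call takes as long as a camera call. They do not tell look-alikes from the thing itself.
- bot.recognise(thing, camera): "xy" ([column, row] as shares, 0 to 1, of the picture: columns of its width, rows of its height, amid what is visible of it).
- bot.landmark_of(thing, camera): "xy" ([column, row] as shares, 0 to 1, of the picture: columns of its width, rows of its height: a listed point, or the origin of a listed thing).
The state is a dict: "t": time; "q": joint angles; "joint_velocities": joint speeds; "joint_efforts": joint torques, N m; "tool_pos": TCP position; "tool_rot": TCP orientation; "wrist_force": force on the tool from outside, world axes, zero at the start; "moment": the same for the moment, N m; "width": finger opening in m.
Only numpy, scipy, OpenCV 4.12 (cv2) and the standard library are available. Lean on these libraries where they do the work, as an engineer would, in place of code of your own. Each camera call takes 0.05 s, during which the arm holds its last target.

## Working session

There is one attempt and no reset: what is moved stays moved. The work goes in short steps, Python scripts to look and compute and a tool call to move; the robot and the scene stay as the last step left them, time stands still between calls to the robot, and variables do not carry over. Pictures are saved under pics/ and viewed, and the job is handed in when it is done.

Besides the shell and the picture viewer there is one more tool, called after "Call:" by a JSON object that holds its "op" and its "data", one argument or row to a line. step_arm: Moves the arm, as the interface text tells. Shifts and turns lie within -1 to 1; 1 stands for 30 cm of shift or 120 degrees of turn. Its arguments: {"type":"object","properties":{"moves":{"type":"array"},"force":{"type":"number"}},"required":["moves"]}

```bash
ls; mkdir -p pics
cat > h.py <<'E'
import numpy as np, cv2
from station import bot
from scipy.spatial.transform import Rotation as Ro
def cam(s,state=None):
    H,W=s["frame"].shape[:2]; f=H/2/np.tan(np.radians(s["fov_y"])/2)
    if "mount" in s:
        M=np.array(s["mount"]); R=Ro.from_euler('xyz',state["tool_rot"]).as_matrix(); T=np.eye(4);T[:3,:3]=R;T[:3,3]=state["tool_pos"]
        C=T@M; Rc=C[:3,:3]; o=C[:3,3]
    else:
        Rc=np.array(s["R"]).T; o=-Rc@np.array(s["t"])
    return dict(f=f,cx=s["cx"],cy=s["cy"],Rc=Rc,o=o)
def ray(c,u,v):
    d=c["Rc"]@np.array([(u-c["cx"])/c["f"],(v-c["cy"])/c["f"],1]); return c["o"],d/np.linalg.norm(d)
def onz(c,u,v,z):
    o,d=ray(c,u,v); return o+d*(z-o[2])/d[2]
def tri(rs):
    A=np.zeros((3,3));b=np.zeros(3)
    for o,d in rs:
        P=np.eye(3)-np.outer(d,d);A+=P;b+=P@o
    p=np.linalg.solve(A,b); return p,[np.linalg.norm((np.eye(3)-np.outer(d,d))@(p-o)) for o,d in rs]
def proj(c,X):
    p=c["Rc"].T@(np.array(X)-c["o"]); return p[:2]/p[2]*c["f"]+[c["cx"],c["cy"]]
def snap(n,name):
    st=bot.observe(); s=bot.snapshot(n); cv2.imwrite(f"pics/{name}.png",s["frame"][:,:,::-1]); 
    c=cam(s,st); np.savez(f"pics/{name}.npz",**c); return s,c
def load(name): 
    d=np.load(f"pics/{name}.npz"); return {k:d[k] for k in d}
E
python3 - <<'E'
from h import *
print(bot.observe())
for n in("scene","top","wrist"):
    s,c=snap(n,n+"0"); print(n,s["fov_y"],s["cx"],s["cy"],c["o"].round(3))
    for t in("bracket","cover","tray_slot","tweezers","spare_cap","marker_red","timer","beaker","petri_lid"):
        print(t,[(np.round(np.array(r["xy"])*[512,384]).tolist(),round(r["confidence"],2)) for r in bot.recognise(t,n)])
    for t in("cover_handle","tray_slot","bracket","bolt_seat"):
        print("LM",t,[(np.round(np.array(r["xy"])*[512,384],1).tolist(),round(r["confidence"],2)) for r in bot.landmark_of(t,n)])
E
```

```text
pics
{'t': 0.0, 'q': array([ 1.18780489e+00,  2.17726428e-01,  1.61496516e+00, -2.04103417e-05,
        1.31130367e+00, -1.12221222e-01]), 'joint_velocities': array([-6.47135950e-04, -2.23965915e-04,  4.83885623e-04,  7.03221698e-05,
        9.69994865e-05, -5.30894381e-06]), 'joint_efforts': array([ 1.85124569e-03, -3.96844018e+01, -3.03852761e+01,  1.17570670e-05,
        9.45073552e-03, -5.89933990e-06]), 'tool_pos': array([0.1669192 , 0.60161459, 0.30256907]), 'tool_rot': array([-1.67481228,  1.56839365, -1.94557723]), 'wrist_force': array([ 0.49063966,  0.18489523, -1.06261115]), 'moment': array([ 0.0042959 , -0.03003109,  0.04364372]), 'width': 0.08497013270221775}
scene 57.0987518230028 257.0395780311897 192.2334480335604 [1.074 0.286 0.966]
bracket [([208.0, 150.0], 0.9), ([362.0, 182.0], 0.72), ([210.0, 210.0], 0.67), ([147.0, 192.0], 0.65)]
cover [([204.0, 188.0], 0.97), ([266.0, 206.0], 0.46)]
tray_slot [([323.0, 245.0], 0.77)]
tweezers [([208.0, 207.0], 0.7)]
spare_cap [([319.0, 257.0], 0.57)]
marker_red [([263.0, 202.0], 0.46), ([205.0, 188.0], 0.2)]
timer [([237.0, 283.
[... 830 characters left out ...]
 ([313.0, 189.0], 0.42)]
LM cover_handle [([315.7, 175.1], 0.67), ([250.3, 122.7], 0.42)]
LM tray_slot [([201.2, 192.9], 0.6)]
LM bracket [([308.1, 179.0], 0.94), ([343.5, 237.8], 0.62), ([367.0, 166.3], 0.61), ([186.0, 270.3], 0.55)]
LM bolt_seat [([183.4, 267.1], 0.95), ([310.8, 176.2], 0.84), ([346.6, 234.7], 0.6), ([374.1, 158.2], 0.55), ([194.7, 170.0], 0.53)]
wrist 67.22147674756528 255.62069122904848 192.6989443400162 [0.096 0.623 0.375]
bracket [([37.0, 263.0], 0.95)]
cover []
tray_slot [([94.0, 379.0], 0.75)]
tweezers []
spare_cap []
marker_red []
timer []
beaker []
petri_lid []
LM cover_handle []
LM tray_slot []
LM bracket [([39.8, 262.1], 0.78)]
LM bolt_seat [([2.5, 286.3], 0.64)]
```

View pics/scene0.png

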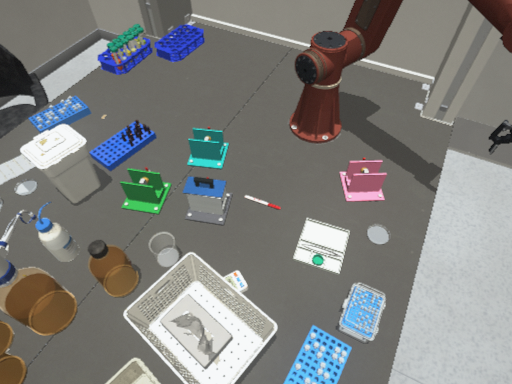

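View pics/top0.png

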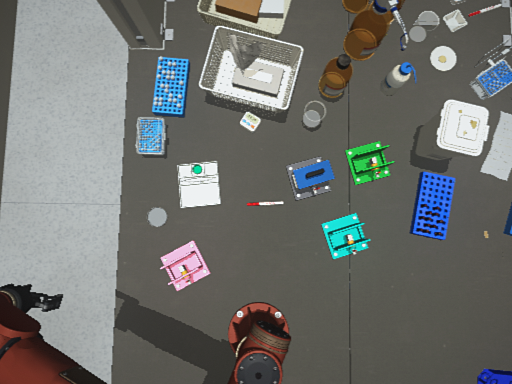

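View pics/wrist0.png

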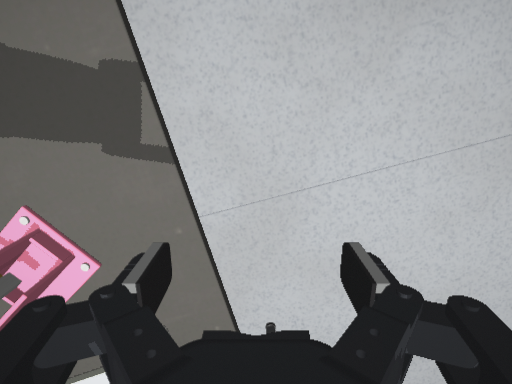

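Look-alikes of the bracket in the scene picture are teal (207,150), green (147,192), pink (362,180) and the aluminium one with a dark base and blue cover (207,200). I choose the last and check it in a close crop.

Run:
```python
from h import *
a=cv2.imread("pics/top0.png"); b=cv2.imread("pics/scene0.png")
def crop(i,x,y,w,h,k): return cv2.resize(i[y:y+h,x:x+w],None,fx=k,fy=k,interpolation=cv2.INTER_CUBIC)
A=crop(a,278,145,66,66,6);B=crop(b,174,160,66,66,6)
C=crop(a,168,150,66,66,6)
D=crop(b,280,205,80,66,6)
cv2.imwrite("pics/crop0.png",np.vstack([np.hstack([A,B])]));cv2.imwrite("pics/crop1.png",np.hstack([C,D])[:, :])
```

```text
(no output)
```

View pics/crop0.png

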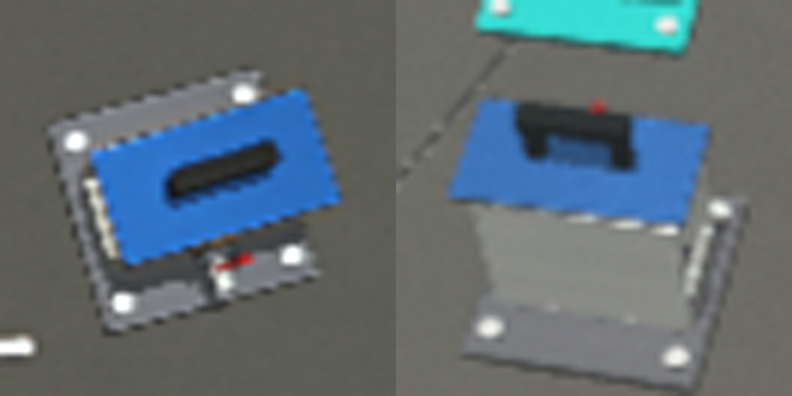

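View pics/crop1.png

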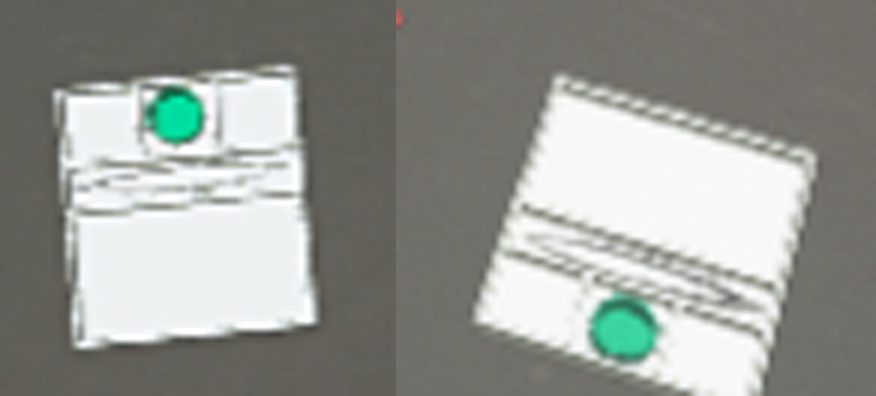

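```bash
cat > fit.py <<'E'
from h import *
from scipy.optimize import least_squares
T=load("top0");S=load("scene0")
def fit(name,obs,x0,free_z=True):
    # obs: list (cam, local xyz, uv)
    def P(p,l):
        c,s=np.cos(p[3]),np.sin(p[3]); return np.array([p[0]+c*l[0]-s*l[1],p[1]+s*l[0]+c*l[1],p[2]+l[2]])
    def f(p):
        q=np.array(p) if free_z else np.r_[p[:2],0,p[2]]
        return np.concatenate([proj(c,P(q,l))-uv for c,l,uv in obs])
    r=least_squares(f,x0 if free_z else [x0[0],x0[1],x0[3]],loss='soft_l1')
    print(name,r.x.round(4),"res",np.abs(r.fun).max().round(2),np.sqrt((r.fun**2).mean()).round(2)); return r.x
E
cat > f1.py <<'E'
from fit import *
t=lambda x,y:np.array([x/6+278-.4,y/6+145-.4]); s=lambda x,y:np.array([x/6+174-.4,y/6+160-.4])
h=.065
loc=[(h,h,.008),(h,-h,.008),(-h,-h,.008),(-h,h,.008)]
obs=[(T,l,t(*u)) for l,u in zip(loc,[(50,125),(262,70),(318,275),(108,333)])]
obs+=[(S,(h,h,.008),s(692-396,386)),(S,(h,-h,.008),s(462-396,352)) ] if 0 else []
fit("bracket",obs,[.5,-.1,0,.3],False)
# cover underside origin ; top corners z=.005
x,y=.033,.062
lc=[(x,y,.005),(x,-y,.005),(-x,-y,.005),(-x,y,.005)]
ob=[(T,l,t(*u)) for l,u in zip(lc,[(92,152),(305,88),(341,200),(126,265)])]
sc=[(313,-1)]
ob+=[(S,(x,y,.005),s(289,222)),(S,(-x,y,.005),s(313,127)),(S,(x,-y,.005),s(52,198)),(S,(-x,-y,.005),s(86,97))]
fit("cover",ob,[.55,-.1,.1,.3])
t2=lambda x,y:np.array([x/6+168-.4,y/6+150-.4]); s2=lambda x,y:np.array([x/6+280-.4,y/6+205-.4])
# tray: local origin = slot centre; compartment 76x134; outer x from -41 to 113 , y +-70
lt=[(.113,.07,.011),(.113,-.07,.011),(-.041,-.07,.011),(-.041,.07,.011)]
o=[(T,l,t2(*u)) for l,u in zip(lt,[(55,90),(297,66),(318,322),(75,348)])]
o+=[(S,(-.041,-.07,.011),s2(160,75)),(S,(-.041,.07,.011),s2(818-396,152)),(S,(.113,-.07,.011),s2(474-396,322))]
fit("tray",o,[.5,.2,0.003,0.05])
E
python3 f1.py
```

```text
bracket [ 0.5366 -0.169   0.2764] res 0.48 0.3
cover [ 0.5367 -0.1728  0.0965  0.3174] res 0.54 0.31
tray [0.4723 0.2163 0.0008 0.1186] res 1.07 0.43
```

```bash
cat >> h.py <<'E'
def goto(pos,psi,pr=True):
    """tool down, tool y at world angle psi; print scaled turn, shift from measured pose"""
    st=bot.observe(); R=Ro.from_euler('xyz',st["tool_rot"]).as_matrix(); p=st["tool_pos"]
    x=np.array([0,0,-1.]); y=np.array([np.cos(psi),np.sin(psi),0]); Rt=np.c_[x,y,np.cross(x,y)]
    rv=Ro.from_matrix(R.T@Rt).as_rotvec(); sh=R.T@(np.array(pos)-p)
    print("turn",(np.degrees(rv)/120).round(4).tolist(),"shift",(sh/.3).round(4).tolist(),"rows",(np.linalg.norm(sh)/.0417).round(1),(np.degrees(np.linalg.norm(rv))/7.16).round(1))
def stat():
    st=bot.observe(); R=Ro.from_euler('xyz',st["tool_rot"]).as_matrix()
    print("t",round(st["t"],2),"pos",st["tool_pos"].round(4),"q",st["q"].round(2),"x",R[:,0].round(3),"ypsi",round(float(np.arctan2(R[1,1],R[0,1])),4),"w",round(st["width"],4),"F",st["wrist_force"].round(2))
    return st,R
E
python3 - <<'E'
from h import *
stat(); s=bot.snapshot("wrist"); print(np.array(s["mount"]).round(3))
for psi in (.119,.119+np.pi,.3,.3-np.pi): goto([.45,.2,.30],psi)
E
```

```text
t 2.1 pos [0.1671 0.6022 0.3039] q [ 1.19  0.22  1.61  0.    1.31 -0.11] x [-0. -0. -1.] ypsi 1.3 w 0.0852 F [-0.26  0.46  0.78]
[[-0.001 -0.287  0.958 -0.071]
 [ 1.     0.     0.001  0.001]
 [-0.001  0.958  0.287 -0.074]
 [ 0.     0.     0.     1.   ]]
turn [0.5639, -0.0, -0.0] shift [0.013, -1.0398, 1.2671] rows 11.8 9.5
turn [-0.9361, 0.0, -0.0] shift [0.013, -1.0398, 1.2671] rows 11.8 15.7
turn [0.4775, -0.0, -0.0] shift [0.013, -1.0398, 1.2671] rows 11.8 8.0
turn [-1.0225, 0.0, -0.0] shift [0.013, -1.0398, 1.2671] rows 11.8 17.1
```

Run:
```python
from h import *
goto([.48,.245,.304],.12)
```

```text
turn [0.5634, -0.0, -0.0] shift [-0.0003, -0.8685, 1.3233] rows 11.4 9.4
```

Call:
{"op": "step_arm", "data": {
  "moves": [
    [[0.05,0,0],[0,-0.06,0.09],-1],
    [[0.11,0,0],[0,-0.13,0.2],-1],
    [[0.17,0,0],[0,-0.2,0.3],-1],
    [[0.23,0,0],[0,-0.27,0.41],-1],
    [[0.29,0,0],[0,-0.34,0.52],-1],
    [[0.35,0,0],[0,-0.41,0.63],-1],
    [[0.4,0,0],[0,-0.49,0.74],-1],
    [[0.45,0,0],[0,-0.56,0.85],-1]
  ]
}}

```text
t: 2.82
tool_pos: [0.3687, 0.3704, 0.3041]
tool_rot: [1.647, 1.57, 0.428]
wrist_force: [0.4, 0.3, 0.2]
width: 0.0856
```

Run:
```python
from h import *
stat();goto([.48,.245,.304],.12)
```

```text
t 2.82 pos [0.3687 0.3704 0.3041] q [ 0.65 -0.    1.85 -0.    1.29  0.3 ] x [ 0.  0. -1.] ypsi 0.3525 w 0.0856 F [0.43 0.32 0.18]
turn [0.111, -0.0, -0.0002] shift [0.0006, 0.2038, 0.5204] rows 4.0 1.9
```

Call:
{"op": "step_arm", "data": {
  "moves": [
    [[0.05,0,0],[0,0.04,0.11],-1],
    [[0.1,0,0],[0,0.09,0.22],-1],
    [[0.111,0,0],[0,0.13,0.33],-1],
    [[0.111,0,0],[0,0.17,0.43],-1],
    [[0.111,0,0],[0,0.2,0.5],-1],
    [[0.111,0,0],[0,0.204,0.52],-1],
    [[0.111,0,0],[0,0.204,0.52],-1]
  ]
}}

```text
t: 3.4
tool_pos: [0.4807, 0.2462, 0.304]
tool_rot: [-2.046, 1.571, 2.788]
wrist_force: [-0.1, 0.8, 0.3]
width: 0.0854
```

Run:
```python
from h import *
stat(); s,c=snap("wrist","tray1"); print(bot.landmark_of("tray_slot","wrist"))
for i in range(1):
  print(proj(c,[.4723,.2163,.003]))
```

```text
t 3.4 pos [0.4807 0.2462 0.304 ] q [0.34 0.04 1.81 0.   1.29 0.22] x [-0.  0. -1.] ypsi 0.122 w 0.0854 F [-0.11  0.76  0.32]
[{'xy': [0.4842, 0.487], 'confidence': 0.63}]
[246.83871411 186.79842068]
```

View pics/tray1.png

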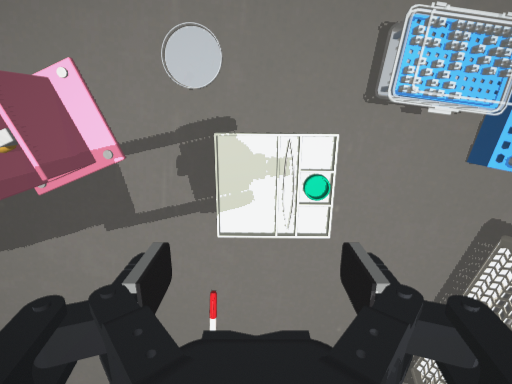

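The tray's outer corners are at (215,133), (339,134), (332,238) and (217,237). The large compartment is on the left, and the network's centre at (248,187) agrees with my estimate at (247,187). I'll zoom in to refine it.

Run:
```python
import cv2
i=cv2.imread("pics/tray1.png")[122:250,204:350]; cv2.imwrite("pics/tray1z.png",cv2.resize(i,None,fx=4.5,fy=4.5,interpolation=cv2.INTER_CUBIC))
```

```text
(no output)
```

View pics/tray1z.png

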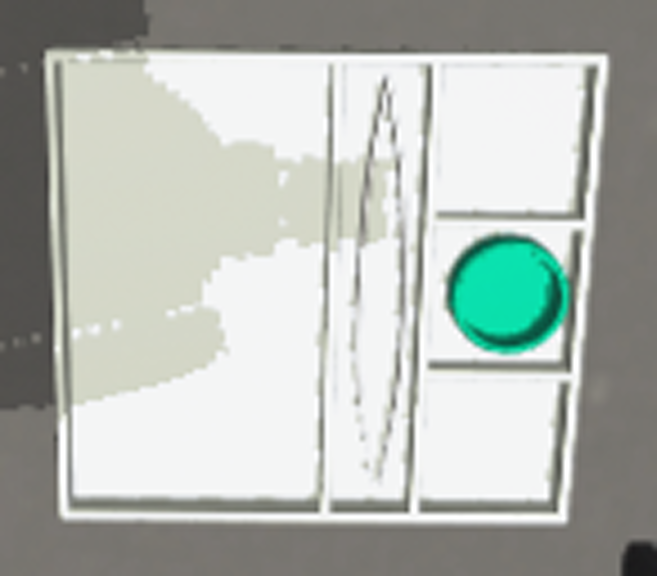

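```bash
cat > f2.py <<'E'
from fit import *
W=load("tray1"); w=lambda x,y:np.array([(x+.5)/4.5+204-.5,(y+.5)/4.5+122-.5])
t2=lambda x,y:np.array([x/6+168-.4,y/6+150-.4]); s2=lambda x,y:np.array([x/6+280-.4,y/6+205-.4])
lt=[(-.041,.07,.014),(.113,.07,.014),(.113,-.07,.014),(-.041,-.07,.014)]
o=[(W,l,w(*u)) for l,u in zip(lt,[(45,50),(608,55),(568,523),(62,520)])]
o+=[(W,(.0395,.067,.014),w(331,62)),(W,(.0395,-.067,.014),w(325,512))]
fit("tray wrist",o,[.47,.21,0.,0.1],False)
fit("tray wrist z",o,[.47,.21,0.,0.1])
o+=[(T,l,t2(*u)) for l,u in zip(lt,[(55,90),(297,66),(318,322),(75,348)])]
o+=[(S,(-.041,-.07,.014),s2(160,75)),(S,(-.041,.07,.014),s2(818-396,152)),(S,(.113,-.07,.014),s2(474-396,322))]
fit("tray all",o,[.47,.21,0.,0.1],False)
fit("tray all z",o,[.47,.21,0.,0.1])
goto([.54,-.15,.304],.31)
E
python3 f2.py
```

```text
tray wrist [0.4724 0.2178 0.1177] res 1.53 0.5
tray wrist z [ 4.724e-01  2.178e-01 -2.000e-04  1.177e-01] res 1.53 0.5
tray all [0.4725 0.218  0.1126] res 42.77 16.32
tray all z [ 0.4725  0.2178 -0.0006  0.1125] res 42.77 16.32
turn [-0.0884, -0.0004, 0.0003] shift [-0.0017, 0.0356, 1.3411] rows 9.7 1.5
```

Tray slot is at (0.4724, 0.2178) with yaw 0.118, and the fitted height agrees with the bench. Now to the bracket.

Call:
{"op": "step_arm", "data": {
  "moves": [
    [[-0.02,0,0],[0,0,0.1],-1],
    [[-0.05,0,0],[0,0,0.23],-1],
    [[-0.088,0,0],[0,0.01,0.36],-1],
    [[-0.088,0,0],[0,0.015,0.49],-1],
    [[-0.088,0,0],[0,0.02,0.62],-1],
    [[-0.088,0,0],[0,0.025,0.75],-1],
    [[-0.088,0,0],[0,0.03,0.88],-1],
    [[-0.088,0,0],[0,0.035,1.0],-1]
  ]
}}

```text
t: 4.17
tool_pos: [0.5275, -0.049, 0.3041]
tool_rot: [2.028, 1.57, 0.769]
wrist_force: [1.2, -0.2, 0.2]
width: 0.0852
```

Run:
```python
from h import *
stat();goto([.54,-.165,.304],.31)
```

```text
t 4.17 pos [ 0.5275 -0.049   0.3041] q [-0.23  0.01  1.84  0.    1.29 -0.54] x [ 0.  0. -1.] ypsi 0.3116 w 0.0852 F [ 1.24 -0.23  0.21]
turn [0.0007, -0.0001, -0.0002] shift [0.0001, -0.0787, 0.3807] rows 2.8 0.0
```

Call:
{"op": "step_arm", "data": {
  "moves": [
    [[0,0,0],[0,-0.02,0.12],-1],
    [[0,0,0],[0,-0.05,0.24],-1],
    [[0,0,0],[0,-0.07,0.33],-1],
    [[0,0,0],[0,-0.078,0.38],-1],
    [[0,0,0],[0,-0.078,0.38],-1]
  ]
}}

```text
t: 4.58
tool_pos: [0.5406, -0.1658, 0.304]
tool_rot: [0.484, 1.57, -0.779]
wrist_force: [0.2, 0.2, -0.4]
width: 0.0852
```

Run:
```python
from h import *
stat(); s,c=snap("wrist","br1"); print(bot.landmark_of("cover_handle","wrist"))
print(proj(c,[.537,-.171,.133]))
i=s["frame"][:,:,::-1]; cv2.imwrite("pics/br1z.png",cv2.resize(i[110:300,150:370],None,fx=3.6,fy=3.1,interpolation=cv2.INTER_CUBIC))
```

```text
t 4.58 pos [ 0.5406 -0.1658  0.304 ] q [-0.42  0.09  1.76 -0.    1.29 -0.73] x [ 0. -0. -1.] ypsi 0.3078 w 0.0852 F [ 0.24  0.24 -0.36]
[{'xy': [0.4859, 0.5125], 'confidence': 0.87}]
[249.93465919 198.97196223]
```

View pics/br1.png

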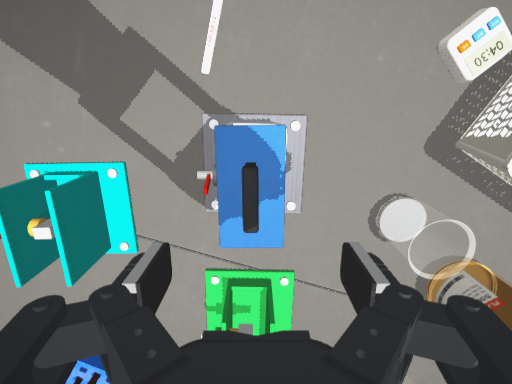

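View pics/br1z.png

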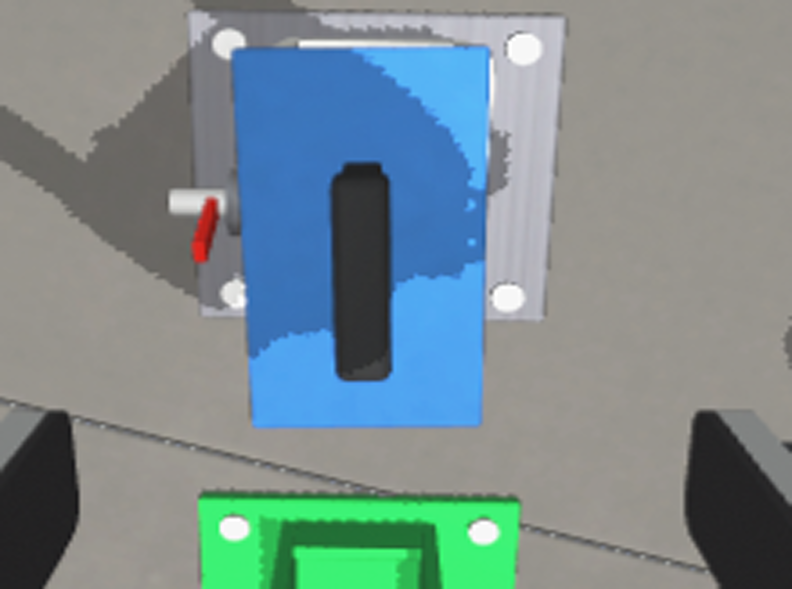

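```bash
cat > f3.py <<'E'
from fit import *
W=load("br1"); w=lambda x,y:np.array([(x+.5)/3.6+150-.5,(y+.5)/3.1+110-.5])
t=lambda x,y:np.array([x/6+278-.4,y/6+145-.4]); s=lambda x,y:np.array([x/6+174-.4,y/6+160-.4])
h=.065
loc=[(-h,h,.008),(h,h,.008),(h,-h,.008),(-h,-h,.008)]
o=[(W,l,w(*u)) for l,u in zip(loc,[(190,12),(566,15),(545,320),(202,317)])]
fit("bracket w",o,[.5,-.1,0,.3],False);fit("bracket wz",o,[.5,-.1,0,.3])
loc2=[loc[1],loc[2],loc[3],loc[0]]
o+=[(T,l,t(*u)) for l,u in zip(loc2,[(50,125),(262,70),(318,275),(108,333)])] if 0 else []
x,y=.033,.062
lw=[(-x,y,.005),(x,y,.005),(x,-y,.005),(-x,-y,.005)]
o=[(W,l,w(*u)) for l,u in zip(lw,[(232,47),(490,45),(481,427),(252,427)])]
hb=[(W,(0,.03,.04),w(361,174)),(W,(0,-.03,.04),w(363,379))]
fit("cover w",o,[.55,-.1,.1,.3]); fit("cover w+h",o+hb,[.55,-.1,.1,.3])
lc=[(x,y,.005),(x,-y,.005),(-x,-y,.005),(-x,y,.005)]
o+=hb+[(T,l,t(*u)) for l,u in zip(lc,[(92,152),(305,88),(341,200),(126,265)])]
o+=[(S,(x,y,.005),s(289,222)),(S,(-x,y,.005),s(313,127)),(S,(x,-y,.005),s(52,198)),(S,(-x,-y,.005),s(86,97))]
p=fit("cover all",o,[.55,-.1,.1,.3])
E
python3 f3.py
```

```text
bracket w [ 0.5385 -0.1658  0.2965] res 0.99 0.63
bracket wz [ 0.5387 -0.1665 -0.0045  0.2964] res 0.29 0.17
cover w [ 0.5372 -0.1709  0.0992  0.315 ] res 0.32 0.2
cover w+h [ 0.5372 -0.1707  0.0985  0.3148] res 0.77 0.4
cover all [ 0.5372 -0.1709  0.0981  0.3151] res 1.05 0.44
```

Run:
```python
from h import *
stat();goto([.5372,-.1708,.187],.315)
```

```text
t 4.68 pos [ 0.5402 -0.1632  0.3037] q [-0.42  0.09  1.76  0.    1.3  -0.73] x [-0.001  0.002 -1.   ] ypsi 0.3099 w 0.0853 F [ 0.16 -0.24 -0.31]
turn [-0.0024, -0.0008, -0.0] shift [0.3889, -0.0171, 0.0218] rows 2.8 0.0
```

Call:
{"op": "step_arm", "data": {
  "moves": [
    [[-0.003,0,0],[0.05,-0.015,0.018],-1],
    [[-0.003,0,0],[0.13,-0.015,0.018],-1],
    [[-0.003,0,0],[0.22,-0.015,0.018],-1],
    [[-0.003,0,0],[0.3,-0.015,0.018],-1],
    [[-0.003,0,0],[0.36,-0.015,0.018],-1],
    [[-0.003,0,0],[0.39,-0.015,0.018],-1],
    [[-0.003,0,0],[0.39,-0.015,0.018],-1]
  ],
  "force": 60
}}

```text
t: 5.27
tool_pos: [0.5359, -0.1684, 0.1842]
tool_rot: [-2.404, 1.565, 2.626]
wrist_force: [-1.1, 0.1, -0.7]
width: 0.0852
```

Run:
```python
from h import *
stat(); s,c=snap("wrist","br2"); stat()
```

```text
t 5.27 pos [ 0.5359 -0.1684  0.1842] q [-0.43  0.22  1.85  0.    1.08 -0.75] x [-0.005  0.003 -1.   ] ypsi 0.318 w 0.0852 F [-1.05  0.11 -0.69]
t 5.32 pos [ 0.537  -0.1692  0.186 ] q [-0.43  0.22  1.85  0.    1.08 -0.75] x [-0.002  0.002 -1.   ] ypsi 0.3177 w 0.0855 F [ 0.19 -0.19 -0.08]
```

View pics/br2.png

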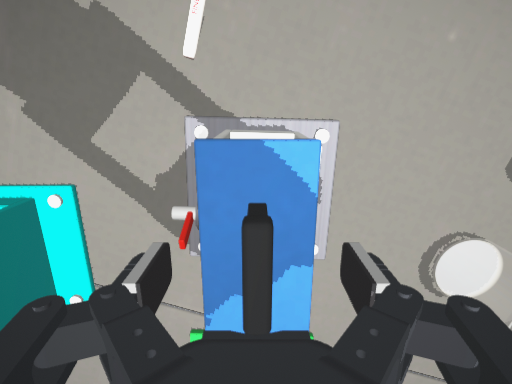

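The handle stands midway between the fingers (column 258, fingers at about 165 and 347). Closing.

Call:
{"op": "step_arm", "data": {
  "moves": [
    [[0,0,0],[0,0,0],0],
    [[0,0,0],[0,0,0],0.5],
    [[0,0,0],[0,0,0],1],
    [[0,0,0],[0,0,0],1],
    [[0,0,0],[0,0,0],1],
    [[0,0,0],[0,0,0],1],
    [[0,0,0],[0,0,0],1],
    [[0,0,0],[0,0,0],1]
  ],
  "force": 60
}}

```text
t: 5.98
tool_pos: [0.5379, -0.1715, 0.1877]
tool_rot: [0.809, 1.569, -0.447]
wrist_force: [0.2, -0.8, 4.0]
width: 0.0134
```

Call:
{"op": "step_arm", "data": {
  "moves": [
    [[0,0,0],[-0.02,0,0],1],
    [[0,0,0],[-0.06,0,0],1],
    [[0,0,0],[-0.12,0,0],1],
    [[0,0,0],[-0.19,0,0],1],
    [[0,0,0],[-0.26,0,0],1],
    [[0,0,0],[-0.32,0,0],1],
    [[0,0,0],[-0.36,0,0],1],
    [[0,0,0],[-0.37,0,0],1]
  ]
}}

```text
t: 6.65
tool_pos: [0.5386, -0.1716, 0.3014]
tool_rot: [0.831, 1.565, -0.424]
wrist_force: [1.3, 0.3, -1.4]
width: 0.0127
```

Run:
```python
from h import *
stat(); s,c=snap("wrist","br3"); 
s,c=snap("scene","sc3");i=s["frame"][:,:,::-1]; cv2.imwrite("pics/sc3z.png",cv2.resize(i[110:250,130:290],None,fx=4,fy=4,interpolation=cv2.INTER_CUBIC));stat()
goto([.4724,.2178,.298],.1177+.005)
```

```text
t 6.65 pos [ 0.5386 -0.1716  0.3014] q [-0.43  0.09  1.76  0.    1.28 -0.75] x [ 0.005 -0.002 -1.   ] ypsi 0.3157 w 0.0127 F [ 1.26  0.3  -1.37]
t 6.75 pos [ 0.5376 -0.1712  0.2987] q [-0.43  0.09  1.76 -0.    1.28 -0.75] x [ 0.001 -0.001 -1.   ] ypsi 0.3156 w 0.013 F [-0.48 -0.78 -1.7 ]
turn [0.0921, 0.0004, -0.0005] shift [0.0013, 0.1958, -1.3003] rows 9.5 1.5
```

View pics/br3.png

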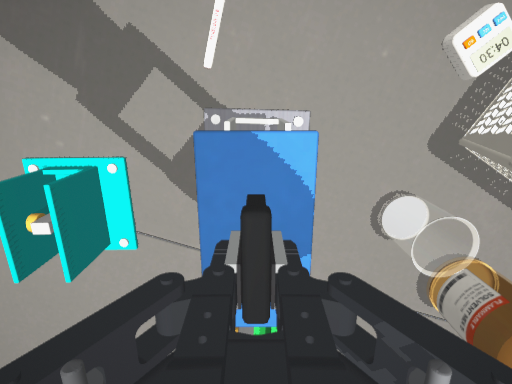

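View pics/sc3z.png

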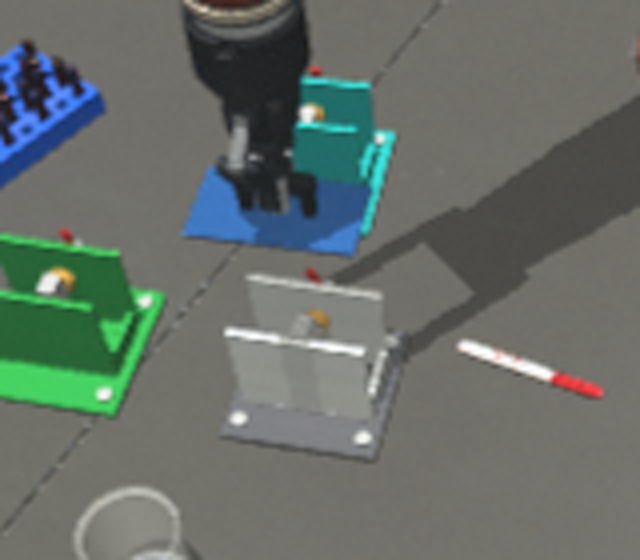

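The cover hangs level in the grip and the aluminium bracket is uncovered. Next I'll measure the cover's offset in the hand from its far edge at (195,131) to (317,131).

Run:
```python
from h import *
c=load("br3")
# camera pose used noisy reading; recompute with tidy pose
s=bot.snapshot("wrist"); st=dict(tool_pos=[.5376,-.1713,.2985],tool_rot=bot.observe()["tool_rot"])
x=np.array([0,0,-1.]);psi=.3155;y=np.array([np.cos(psi),np.sin(psi),0]);R=np.c_[x,y,np.cross(x,y)]
st["tool_rot"]=Ro.from_matrix(R).as_euler('xyz'); c=cam(s,st)
for l in [(-.033,.062,.005),(.033,.062,.005),(0,.03,.04),(-.033,.0,.005),(.033,0,.005)]:
    # cover local x = tool y, local y = -tool z
    X=np.array(st["tool_pos"])+R@np.array([.054+.033-l[2],l[0],-l[1]]); print(l,proj(c,X).round(1))
```

```text
(-0.033, 0.062, 0.005) [192.1 131. ]
(0.033, 0.062, 0.005) [319.3 131.1]
(0, 0.03, 0.04) [255.8 212.7]
(-0.033, 0.0, 0.005) [198.8 239.9]
(0.033, 0, 0.005) [312.5 239.9]<sys>:0: UserWarning: Gimbal lock detected. Setting third angle to zero since it is not possible to uniquely determine all angles.
```

Call:
{"op": "step_arm", "data": {
  "moves": [
    [[0,0,0],[0,0.01,-0.05],1],
    [[0.02,0,0],[0,0.02,-0.14],1],
    [[0.04,0,0],[0,0.035,-0.26],1],
    [[0.06,0,0],[0,0.055,-0.38],1],
    [[0.08,0,0],[0,0.075,-0.5],1],
    [[0.094,0,0],[0,0.095,-0.63],1],
    [[0.094,0,0],[0,0.115,-0.76],1],
    [[0.094,0,0],[0,0.135,-0.88],1]
  ]
}}

```text
t: 7.47
tool_pos: [0.4918, 0.095, 0.2961]
tool_rot: [-1.869, 1.567, 2.962]
wrist_force: [0.5, 0.6, -1.4]
width: 0.0128
```

Run:
```python
from h import *
stat()
goto([.4724,.2178,.24],.1177)
```

```text
t 7.47 pos [0.4918 0.095  0.2961] q [ 0.05 -0.04  1.91  0.    1.28 -0.07] x [-0.004  0.001 -1.   ] ypsi 0.1189 w 0.0128 F [ 0.53  0.58 -1.36]
turn [0.0006, -0.0005, 0.0017] shift [0.1874, -0.0151, -0.4141] rows 3.3 0.0
```

Call:
{"op": "step_arm", "data": {
  "moves": [
    [[0,0,0],[0,0,-0.11],1],
    [[0,0,0],[0,-0.01,-0.22],1],
    [[0,0,0],[0.03,-0.015,-0.31],1],
    [[0,0,0],[0.09,-0.02,-0.38],1],
    [[0,0,0],[0.15,-0.021,-0.415],1],
    [[0,0,0],[0.19,-0.021,-0.424],1],
    [[0,0,0],[0.19,-0.021,-0.424],1]
  ]
}}

```text
t: 8.05
tool_pos: [0.4692, 0.218, 0.2361]
tool_rot: [-1.394, 1.561, -2.844]
wrist_force: [-0.2, -0.2, -2.0]
width: 0.0128
```

Run:
```python
from h import *
stat(); s,c=snap("wrist","tr2");stat();s,c=snap("scene","sc4");i=s["frame"][:,:,::-1]; cv2.imwrite("pics/sc4z.png",cv2.resize(i[140:300,250:410],None,fx=4,fy=4,interpolation=cv2.INTER_CUBIC));stat()
goto([.4724,.2178,.1],.1177)
```

```text
t 8.05 pos [0.4692 0.218  0.2361] q [0.3  0.06 1.92 0.   1.17 0.18] x [-0.009 -0.003 -1.   ] ypsi 0.1208 w 0.0128 F [-0.2  -0.2  -2.03]
t 8.1 pos [0.4705 0.2176 0.238 ] q [ 0.3   0.06  1.92 -0.    1.17  0.18] x [-0.006 -0.002 -1.   ] ypsi 0.1198 w 0.0128 F [-0.72 -0.66 -0.85]
t 8.15 pos [0.4719 0.2174 0.2397] q [ 0.3   0.06  1.92 -0.    1.17  0.18] x [-0.003 -0.001 -1.   ] ypsi 0.1188 w 0.0132 F [ 0.73  0.25 -1.17]
turn [0.0005, 0.0005, 0.0014] shift [0.4656, 0.0032, -0.0015] rows 3.3 0.0
```

View pics/tr2.png

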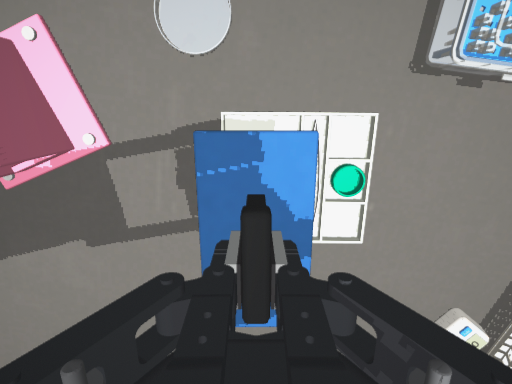

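View pics/sc4z.png

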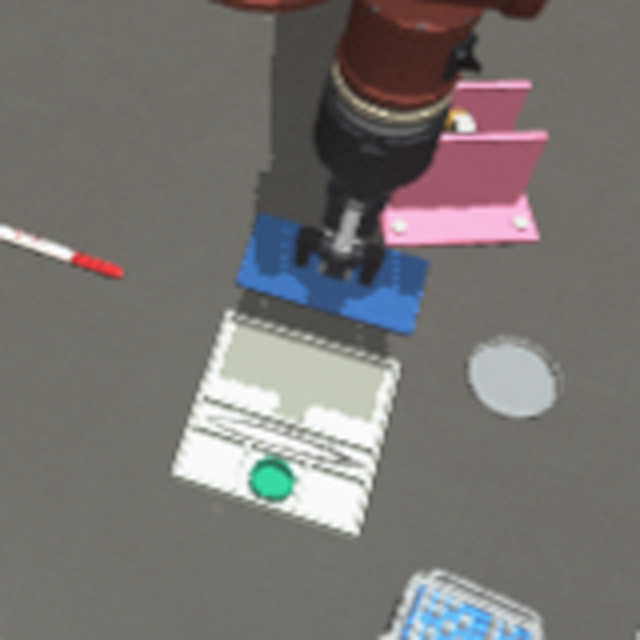

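Call:
{"op": "step_arm", "data": {
  "moves": [
    [[0,0,0],[0.04,0,0],1],
    [[0,0,0],[0.12,0,0],1],
    [[0,0,0],[0.21,0,0],1],
    [[0,0,0],[0.3,0,0],1],
    [[0,0,0],[0.38,0,0],1],
    [[0,0,0],[0.43,0,0],1],
    [[0,0,0],[0.45,0,0],1],
    [[0,0,0],[0.45,0,0],1]
  ]
}}

```text
t: 8.82
tool_pos: [0.4722, 0.2169, 0.1045]
tool_rot: [-1.356, 1.568, -2.81]
wrist_force: [0.4, 0.2, -1.5]
width: 0.0129
```

Run:
```python
from h import *
for k in range(2): stat(); s,c=snap("wrist","tr3")
i=s["frame"][:,:,::-1]; cv2.imwrite("pics/tr3z.png",cv2.resize(i[60:340,140:440],None,fx=2.6,fy=2.1,interpolation=cv2.INTER_CUBIC));stat()
```

```text
t 8.82 pos [0.4722 0.2169 0.1045] q [ 0.3   0.26  1.98 -0.    0.9   0.18] x [-0.003 -0.001 -1.   ] ypsi 0.1173 w 0.0129 F [ 0.35  0.16 -1.51]
t 8.87 pos [0.4731 0.2174 0.1059] q [ 0.3   0.26  1.98 -0.    0.9   0.18] x [-0. -0. -1.] ypsi 0.1176 w 0.0135 F [-0.32  0.16 -1.55]
t 8.92 pos [0.4739 0.2178 0.1069] q [ 0.3   0.26  1.98 -0.    0.9   0.18] x [ 0.002  0.001 -1.   ] ypsi 0.1179 w 0.0129 F [ 0.23  0.59 -0.74]
```

View pics/tr3z.png

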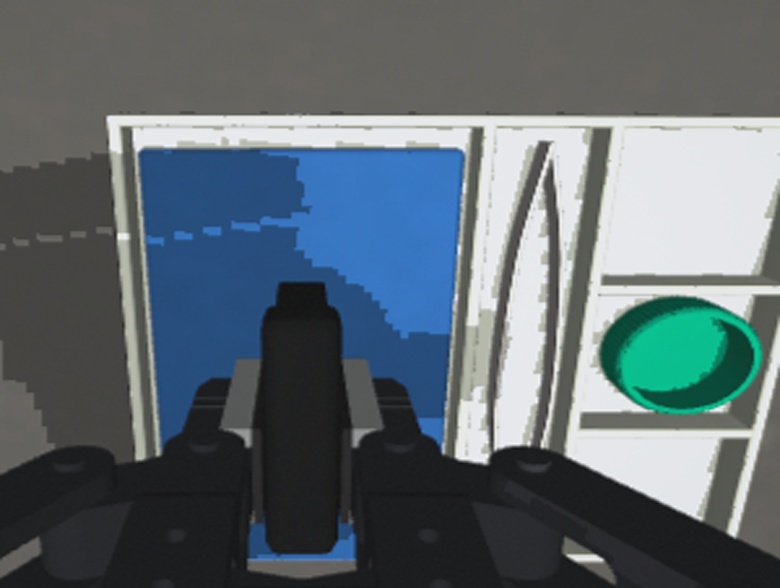

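The cover is centred over the large compartment, with about equal gaps left and right. I'll lower it the last 15 mm slowly.

Call:
{"op": "step_arm", "data": {
  "moves": [
    [[0,0,0],[0.01,0,0],1],
    [[0,0,0],[0.02,0,0],1],
    [[0,0,0],[0.03,0,0],1],
    [[0,0,0],[0.04,0,0],1],
    [[0,0,0],[0.046,0,0],1],
    [[0,0,0],[0.05,0,0],1],
    [[0,0,0],[0.05,0,0],1]
  ]
}}

```text
t: 9.5
tool_pos: [0.4726, 0.218, 0.0908]
tool_rot: [-1.379, 1.571, -2.831]
wrist_force: [-0.2, 0.0, -1.0]
width: 0.0129
```

Run:
```python
from h import *
stat(); s,c=snap("wrist","tr4");stat()
s,c=snap("scene","sc5");i=s["frame"][:,:,::-1]; cv2.imwrite("pics/sc5z.png",cv2.resize(i[180:290,270:380],None,fx=5,fy=5,interpolation=cv2.INTER_CUBIC));stat()
```

```text
t 9.5 pos [0.4726 0.218  0.0908] q [ 0.3   0.29  1.98 -0.    0.87  0.18] x [-0. -0. -1.] ypsi 0.1189 w 0.0129 F [-0.16  0.05 -0.97]
t 9.55 pos [0.4727 0.218  0.0908] q [0.3  0.29 1.98 0.   0.87 0.18] x [-0. -0. -1.] ypsi 0.1188 w 0.013 F [ 0.6  -0.51 -1.39]
t 9.6 pos [0.4727 0.218  0.0909] q [ 0.3   0.29  1.98 -0.    0.87  0.18] x [ 0. -0. -1.] ypsi 0.1188 w 0.0126 F [ 0.16 -0.13 -1.61]
```

View pics/sc5z.png

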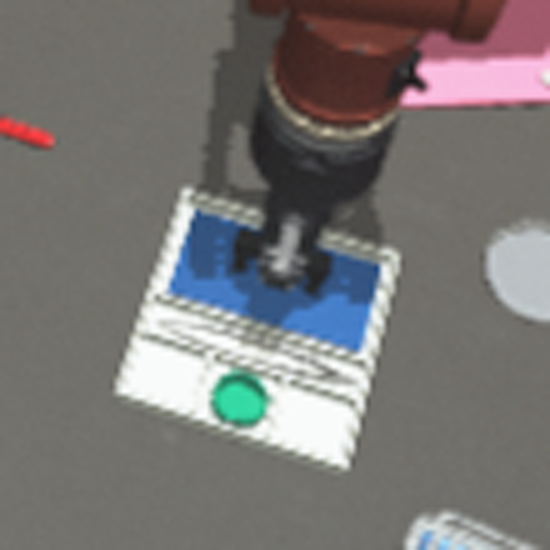

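View pics/tr4.png

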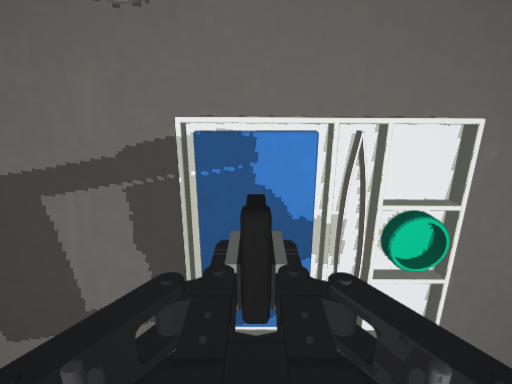

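Call:
{"op": "step_arm", "data": {
  "moves": [
    [[0,0,0],[0.003,0,0],1],
    [[0,0,0],[0.005,0,0],1],
    [[0,0,0],[0.007,0,0],1]
  ]
}}

```text
t: 9.85
tool_pos: [0.4729, 0.2181, 0.0906]
tool_rot: [-1.297, 1.57, -2.749]
wrist_force: [-6.7, -2.6, 15.5]
width: 0.0131
```

On the floor (15 N upward). I'll ease back and let go with a half opening.

Call:
{"op": "step_arm", "data": {
  "moves": [
    [[0,0,0],[-0.004,0,0],1],
    [[0,0,0],[-0.005,0,0],0.6],
    [[0,0,0],[-0.005,0,0],0.1],
    [[0,0,0],[-0.005,0,0],0.1],
    [[0,0,0],[-0.005,0,0],0.1],
    [[0,0,0],[-0.005,0,0],0.1]
  ]
}}

```text
t: 10.35
tool_pos: [0.4727, 0.2179, 0.0902]
tool_rot: [-1.358, 1.571, -2.81]
wrist_force: [0.3, -0.7, 0.6]
width: 0.0385
```

Run:
```python
from h import *
stat(); s,c=snap("wrist","tr5");stat()
```

```text
t 10.35 pos [0.4727 0.2179 0.0902] q [ 0.3   0.29  1.98 -0.    0.87  0.18] x [-0. -0. -1.] ypsi 0.1187 w 0.0385 F [ 0.28 -0.69  0.57]
t 10.4 pos [0.4726 0.2179 0.0901] q [ 0.3   0.29  1.98 -0.    0.87  0.18] x [-0. -0. -1.] ypsi 0.1188 w 0.0386 F [-0.76 -0.19 -1.08]
```

View pics/tr5.png

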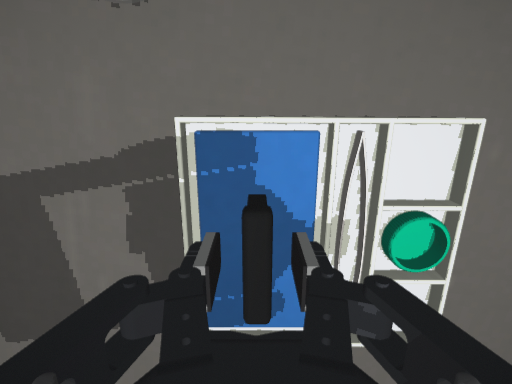

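The cover is free of the fingers and lies inside the compartment. Lifting straight up.

Call:
{"op": "step_arm", "data": {
  "moves": [
    [[0,0,0],[-0.03,0,0],0.1],
    [[0,0,0],[-0.1,0,0],0.1],
    [[0,0,0],[-0.2,0,0],0.1],
    [[0,0,0],[-0.32,0,0],0.1],
    [[0,0,0],[-0.44,0,0],0.1],
    [[0,0,0],[-0.56,0,0],0.1],
    [[0,0,0],[-0.66,0,0],0.1],
    [[0,0,0],[-0.7,0,0],0.1]
  ]
}}

```text
t: 11.07
tool_pos: [0.4748, 0.2187, 0.3069]
tool_rot: [1.748, 1.561, 0.296]
wrist_force: [0.6, 0.2, 0.8]
width: 0.0385
```

Run:
```python
from h import *
stat(); s,c=snap("wrist","tr6"); print([c2["xy"] for c2 in bot.landmark_of("cover_handle","wrist")]); st,_=stat()
h=proj(c,[.4724,.2178,.036]); print("slot+33mm",h)
goto([.5386,-.166,.30],.297-np.pi/2)
i=s["frame"][:,:,::-1]; cv2.imwrite("pics/tr6z.png",cv2.resize(i[80:330,150:400],None,fx=2.4,fy=2.4,interpolation=cv2.INTER_CUBIC))
```

```text
t 11.07 pos [0.4748 0.2187 0.3069] q [ 0.3  -0.01  1.86 -0.    1.29  0.18] x [ 0.01   0.003 -1.   ] ypsi 0.1188 w 0.0385 F [0.6  0.22 0.78]
[[0.4914, 0.4388]]
t 11.17 pos [0.4743 0.2185 0.3041] q [ 0.3  -0.01  1.86  0.    1.28  0.18] x [ 0.007  0.002 -1.   ] ypsi 0.1188 w 0.0384 F [-0.1   0.85  0.51]
slot+33mm [251.5218252  171.40956305]
turn [0.6649, -0.003, -0.0025] shift [0.0125, 0.0609, 1.298] rows 9.3 11.1
```

View pics/tr6z.png

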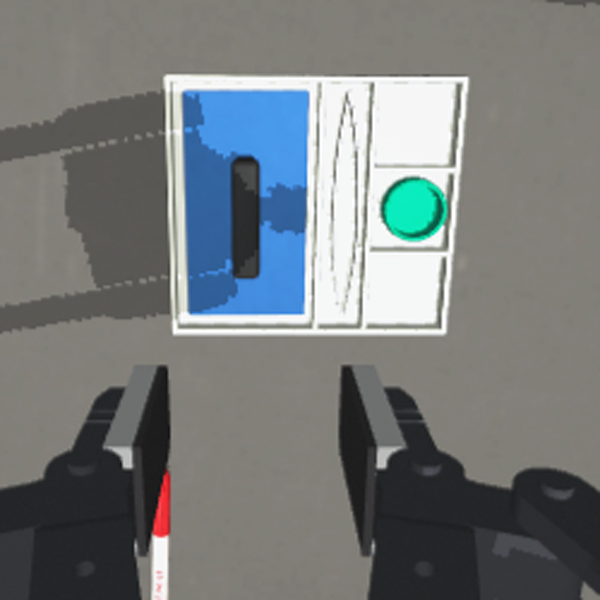

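The cover lies flat and centred in the compartment, with gaps on all sides. Moving back to the bracket and turning the jaws to bracket y.

Call:
{"op": "step_arm", "data": {
  "moves": [
    [[0.03,0,0],[0,0,0.06],0.1],
    [[0.09,0,0],[0,0.005,0.17],0],
    [[0.15,0,0],[0,0.01,0.29],0],
    [[0.21,0,0],[0,0.015,0.41],0],
    [[0.27,0,0],[0,0.02,0.53],0],
    [[0.33,0,0],[0,0.025,0.65],0],
    [[0.39,0,0],[0,0.03,0.77],0],
    [[0.45,0,0],[0,0.035,0.89],0]
  ]
}}

```text
t: 11.83
tool_pos: [0.5132, -0.0473, 0.2971]
tool_rot: [-0.992, 1.565, 2.896]
wrist_force: [0.0, 0.1, -1.6]
width: 0.0427
```

Run:
```python
from h import *
stat()
goto([.5348,-.1672,.30],.297-np.pi/2)
```

```text
t 11.83 pos [ 0.5132 -0.0473  0.2971] q [-0.23 -0.01  1.87  0.    1.28  0.6 ] x [-0.005  0.001 -1.   ] ypsi -0.8253 w 0.0427 F [ 0.02  0.09 -1.56]
turn [0.2142, 0.0018, 0.0018] shift [-0.0106, 0.3423, 0.2182] rows 2.9 3.6
```

Call:
{"op": "step_arm", "data": {
  "moves": [
    [[0.06,0,0],[0,0.1,0.065],0],
    [[0.12,0,0],[0,0.2,0.13],0],
    [[0.17,0,0],[0,0.28,0.18],0],
    [[0.205,0,0],[0,0.33,0.21],0],
    [[0.214,0,0],[0,0.342,0.218],0],
    [[0.214,0,0],[0,0.342,0.218],0]
  ]
}}

```text
t: 12.33
tool_pos: [0.536, -0.1661, 0.2975]
tool_rot: [-0.769, 1.566, 2.675]
wrist_force: [-0.4, -0.7, 0.0]
width: 0.0429
```

Run:
```python
from h import *
stat(); snap("wrist","bo0"); stat(); s,c=snap("wrist","bo1"); stat()
print(proj(c,[.5348,-.1672,.062])); print(bot.landmark_of("bolt_seat","wrist"))
s2,c2=snap("top","bo1t")
i=s["frame"][:,:,::-1]; cv2.imwrite("pics/bo1z.png",cv2.resize(i[90:300,160:360],None,fx=3,fy=2.8,interpolation=cv2.INTER_CUBIC))
```

```text
t 12.33 pos [ 0.536  -0.1661  0.2975] q [-0.43  0.09  1.77  0.    1.29  0.84] x [-0.004  0.002 -1.   ] ypsi -1.2686 w 0.0429 F [-0.43 -0.69  0.01]
t 12.38 pos [ 0.536  -0.165   0.2979] q [-0.42  0.09  1.77  0.    1.29  0.84] x [-0.004  0.002 -1.   ] ypsi -1.2666 w 0.0429 F [-1.06  0.33  1.03]
t 12.43 pos [ 0.5362 -0.1644  0.2984] q [-0.42  0.09  1.77  0.    1.29  0.84] x [-0.003  0.002 -1.   ] ypsi -1.2656 w 0.0427 F [-0.33  0.91 -0.22]
[259.24598126 177.09305634]
[{'xy': [0.5086, 0.4638], 'confidence': 0.85}, {'xy': [0.8896, 0.4914], 'confidence': 0.6}]
```

View pics/bo1.png

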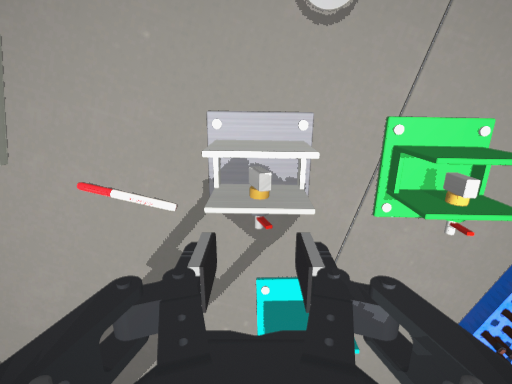

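View pics/bo1z.png

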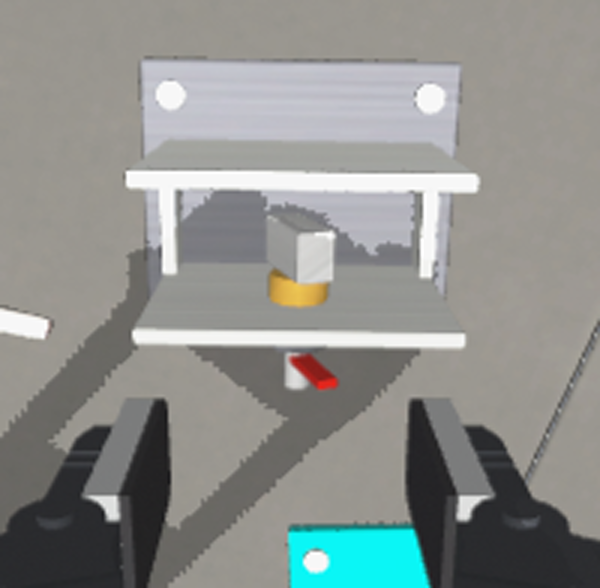

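```bash
cat > f4.py <<'E'
from fit import *
s=bot.snapshot("wrist")
w=lambda x,y:np.array([(x+.5)/3+160-.5,(y+.5)/2.8+90-.5])
B=load("bo1"); T2=load("bo1t")
# tidy pose
psi=-1.268; x=np.array([0,0,-1.]);y=np.array([np.cos(psi),np.sin(psi),0]);R=np.c_[x,y,np.cross(x,y)]
import warnings;warnings.filterwarnings("ignore")
C=cam(s,dict(tool_pos=[.536,-.1655,.298],tool_rot=Ro.from_matrix(R).as_euler('xyz')))
pts=[((.031,.055,.1),(126,171)),((.031,-.055,.1),(478,172)),((.025,.055,.1),(127,189)),((.025,-.055,.1),(479,190)),((-.025,.055,.1),(132,330)),((-.025,-.055,.1),(465,333)),((-.031,.055,.1),(134,345)),((-.031,-.055,.1),(465,346)),
((.065,.065,.008),(140,59)),((.065,-.065,.008),(461,64))]
for n,c in(("raw",B),("tidy",C)):
    o=[(c,l,w(*u)) for l,u in pts]
    fit(n,o,[.54,-.17,0,.3],False); p=fit(n+" z",o,[.54,-.17,0,.3])
    c1,s1=np.cos(p[3]),np.sin(p[3]); print("seat",p[0]-.004*c1,p[1]-.004*s1)
    print("head px at z62",proj(c,[p[0]-.004*c1,p[1]-.004*s1,.062]))
E
python3 f4.py
```

```text
raw [ 0.5379 -0.1666  0.2973] res 0.95 0.46
raw z [ 0.5377 -0.1667 -0.0014  0.2972] res 0.72 0.4
seat 0.5338377673704274 -0.16782692997854157
head px at z62 [259.52563569 178.07842343]
tidy [ 0.5387 -0.1676  0.2947] res 0.74 0.42
tidy z [ 0.5385 -0.1677 -0.0012  0.2946] res 0.62 0.38
seat 0.5346727894347857 -0.16886491840410903
head px at z62 [259.46663433 178.10159784]
```

Seat is at (0.5343, -0.168) with bracket yaw 0.296, and the head shows at (260,178). The tip leans towards bracket -y (right). I'll go down above the gap and look again. The grasp is offset 5 mm to +x so the pads clear the brass spacer.

Call:
{"op": "step_arm", "data": {
  "moves": [
    [[0.002,0,0],[0.04,0.005,-0.01],-0.2],
    [[0.002,0,0],[0.12,0.005,-0.01],-0.2],
    [[0.002,0,0],[0.21,0.005,-0.01],-0.2],
    [[0.002,0,0],[0.29,0.005,-0.01],-0.2],
    [[0.002,0,0],[0.34,0.005,-0.01],-0.2],
    [[0.002,0,0],[0.36,0.005,-0.01],-0.2],
    [[0.002,0,0],[0.36,0.005,-0.01],-0.2]
  ]
}}

```text
t: 13.17
tool_pos: [0.539, -0.1648, 0.1896]
tool_rot: [-0.739, 1.566, 2.703]
wrist_force: [-0.2, -0.5, -0.0]
width: 0.0511
```

Run:
```python
from h import *
stat(); s,c=snap("wrist","bo2"); stat();snap("wrist","bo2b"); stat()
print(proj(c,[.5344,-.168,.062]));print(bot.landmark_of("bolt_seat","wrist"))
```

```text
t 13.17 pos [ 0.539  -0.1648  0.1896] q [-0.42  0.22  1.85  0.    1.09  0.85] x [-0.004  0.002 -1.   ] ypsi -1.2706 w 0.0511 F [-0.22 -0.51 -0.05]
t 13.22 pos [ 0.54   -0.1654  0.1914] q [-0.42  0.21  1.84  0.    1.09  0.85] x [-0.001  0.001 -1.   ] ypsi -1.2707 w 0.0515 F [0.66 0.48 1.14]
t 13.27 pos [ 0.5409 -0.1659  0.1928] q [-0.42  0.21  1.84  0.    1.09  0.85] x [ 0.001 -0.    -1.   ] ypsi -1.2708 w 0.0513 F [ 0.54 -0.62  0.55]
[260.11843095 216.74612135]
[]
```

View pics/bo2.png

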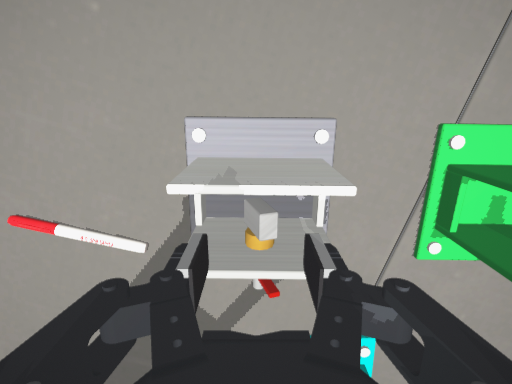

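Run:
```python
from h import *
import warnings;warnings.filterwarnings("ignore")
s=bot.snapshot("wrist"); st,R=stat(); print(np.array(s["mount"]).round(4).tolist())
i=s["frame"][:,:,::-1]; cv2.imwrite("pics/bo2z.png",cv2.resize(i[140:310,160:360],None,fx=4,fy=3.5,interpolation=cv2.INTER_CUBIC))
psi=-1.2715; x=np.array([0,0,-1.]);y=np.array([np.cos(psi),np.sin(psi),0]);R2=np.c_[x,y,np.cross(x,y)]
c=cam(s,dict(tool_pos=[.540,-.1656,.191],tool_rot=Ro.from_matrix(R2).as_euler('xyz'))); np.savez("pics/bo2t.npz",**c)
print(proj(c,[.5344,-.168,.062]), R2.T@(np.array([.5344,-.168,.062])-[.540,-.1656,.191]))
for y0 in(-.025,0,.025): print(y0,proj(c,np.array([.540,-.1656,.191])+R2@np.array([.06,y0,0])))
```

```text
t 13.37 pos [ 0.5415 -0.1663  0.194 ] q [-0.42  0.21  1.84  0.    1.09  0.85] x [ 0.003 -0.001 -1.   ] ypsi -1.2711 w 0.0516 F [-0.18  0.17  0.86]
[[0.0014, -0.2875, 0.9578, -0.0708], [1.0, 0.0009, -0.0012, -0.001], [-0.0005, 0.9578, 0.2875, -0.0732], [0.0, 0.0, 0.0, 1.0]]
[258.14740761 217.56910477] [0.129      0.00064216 0.00605868]
-0.025 [208.51458402 256.74891204]
0 [257.86589629 256.80577641]
0.025 [307.23742301 256.86266407]
```

View pics/bo2z.png

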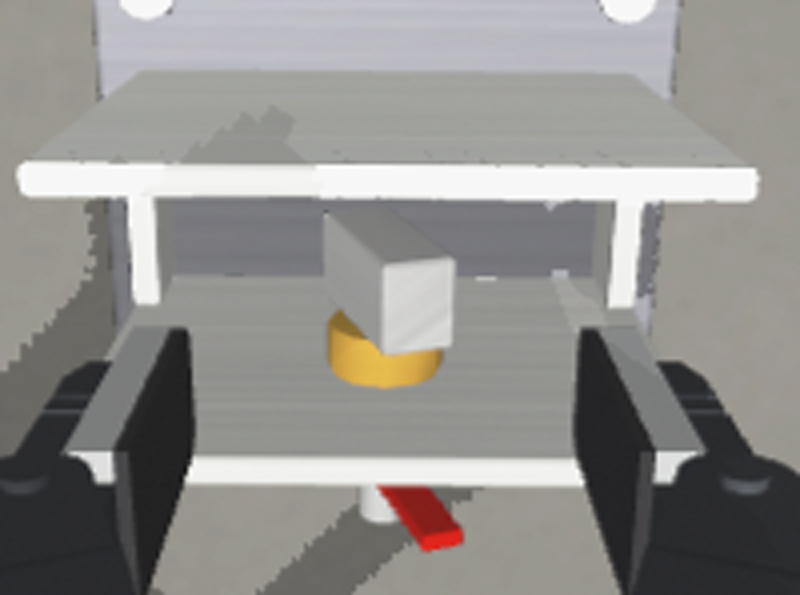

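The head leans right between the pads (pad inner edges at columns 207 and 304, bolt axis at about 256), so it is centred. Descending into the gap.

Call:
{"op": "step_arm", "data": {
  "moves": [
    [[0,0,0],[0.03,0,0],-0.2],
    [[0,0,0],[0.08,0,0],-0.2],
    [[0,0,0],[0.13,0,0],-0.2],
    [[0,0,0],[0.18,0,0],-0.2],
    [[0,0,0],[0.22,0,0],-0.2],
    [[0,0,0],[0.245,0,0],-0.2],
    [[0,0,0],[0.25,0,0],-0.2],
    [[0,0,0],[0.25,0,0],-0.2]
  ]
}}

```text
t: 14.03
tool_pos: [0.5402, -0.166, 0.1169]
tool_rot: [-0.719, 1.57, 2.722]
wrist_force: [0.5, 0.4, 0.4]
width: 0.0513
```

Run:
```python
from h import *
stat(); s,c=snap("wrist","bo3"); stat();snap("scene","sc6"); stat()
i=s["frame"][:,:,::-1]; cv2.imwrite("pics/bo3z.png",cv2.resize(i[140:384,130:390],None,fx=3,fy=2.4,interpolation=cv2.INTER_CUBIC))
```

```text
t 14.03 pos [ 0.5402 -0.166   0.1169] q [-0.42  0.32  1.87 -0.    0.95  0.85] x [-0.001  0.    -1.   ] ypsi -1.2714 w 0.0513 F [0.54 0.42 0.4 ]
t 14.08 pos [ 0.5407 -0.1663  0.1176] q [-0.42  0.32  1.87  0.    0.95  0.85] x [ 0.001 -0.    -1.   ] ypsi -1.2715 w 0.0511 F [-0.42  0.17  0.06]
t 14.13 pos [ 0.541  -0.1664  0.1181] q [-0.42  0.32  1.87  0.    0.95  0.85] x [ 0.002 -0.001 -1.   ] ypsi -1.2715 w 0.0513 F [ 0.15  0.71 -0.08]
```

View pics/bo3z.png

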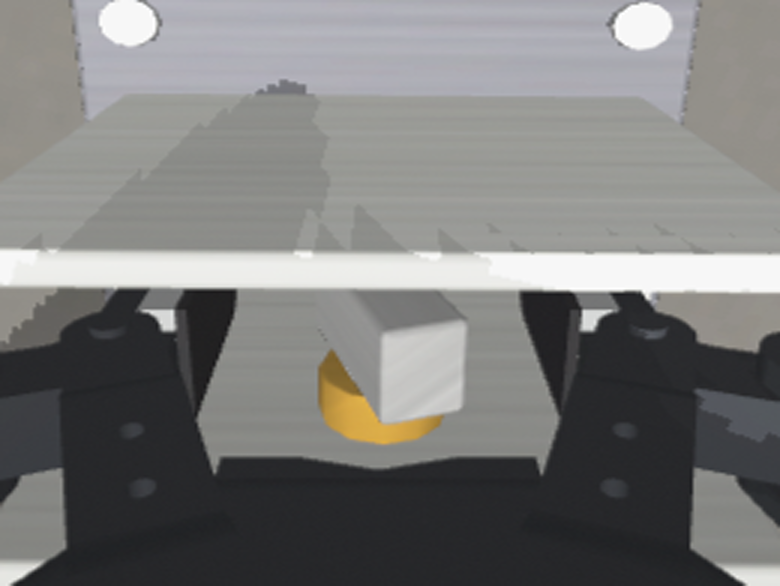

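The fingers straddle the head and no contact force shows. Closing gently.

Call:
{"op": "step_arm", "data": {
  "moves": [
    [[0,0,0],[0,0,0],0.1],
    [[0,0,0],[0,0,0],0.3],
    [[0,0,0],[0,0,0],0.5],
    [[0,0,0],[0,0,0],0.7],
    [[0,0,0],[0,0,0],0.9],
    [[0,0,0],[0,0,0],1],
    [[0,0,0],[0,0,0],1],
    [[0,0,0],[0,0,0],1]
  ],
  "force": 50
}}

```text
t: 14.8
tool_pos: [0.5412, -0.1667, 0.1184]
tool_rot: [2.274, 1.568, -0.568]
wrist_force: [-0.3, -1.4, 5.3]
width: 0.0136
```

Run:
```python
from h import *
stat(); s,c=snap("wrist","bo4"); stat();s2,_=snap("scene","sc7"); s3,_=snap("top","to7");stat()
i=s["frame"][:,:,::-1]; a=cv2.resize(i[220:384,160:360],(390,320),interpolation=cv2.INTER_CUBIC)
b=cv2.resize(s3["frame"][:,:,::-1][150:215,280:345],(320,320),interpolation=cv2.INTER_CUBIC)
cv2.imwrite("pics/bo4z.png",np.hstack([a,b]))
```

```text
t 14.8 pos [ 0.5412 -0.1667  0.1184] q [-0.42  0.32  1.87 -0.    0.95  0.85] x [ 0.002 -0.001 -1.   ] ypsi -1.2716 w 0.0136 F [-0.3  -1.37  5.32]
t 14.85 pos [ 0.5412 -0.1667  0.1184] q [-0.42  0.32  1.87 -0.    0.95  0.85] x [ 0.002 -0.001 -1.   ] ypsi -1.2715 w 0.0133 F [-0.2  -2.12  5.86]
t 14.95 pos [ 0.5412 -0.1667  0.1183] q [-0.42  0.32  1.87 -0.    0.95  0.85] x [ 0.002 -0.001 -1.   ] ypsi -1.2715 w 0.0132 F [-1.29 -1.45  5.75]
```

View pics/bo4z.png

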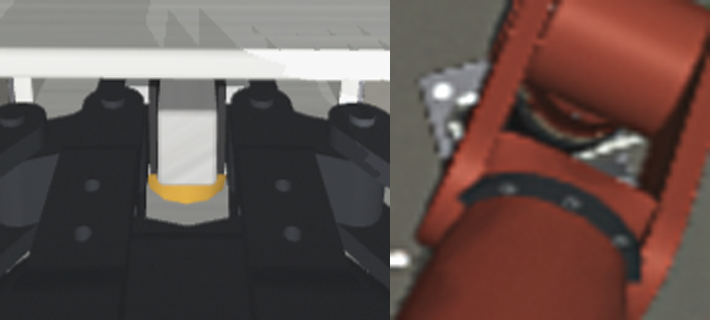

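Run:
```python
import cv2,numpy as np
i=cv2.imread("pics/sc7.png"); cv2.imwrite("pics/sc7z.png",np.hstack([cv2.resize(i[130:230,155:255],None,fx=4,fy=4,interpolation=cv2.INTER_CUBIC),cv2.resize(i[195:295,275:375],None,fx=4,fy=4,interpolation=cv2.INTER_CUBIC)]))
```

```text
(no output)
```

View pics/sc7z.png

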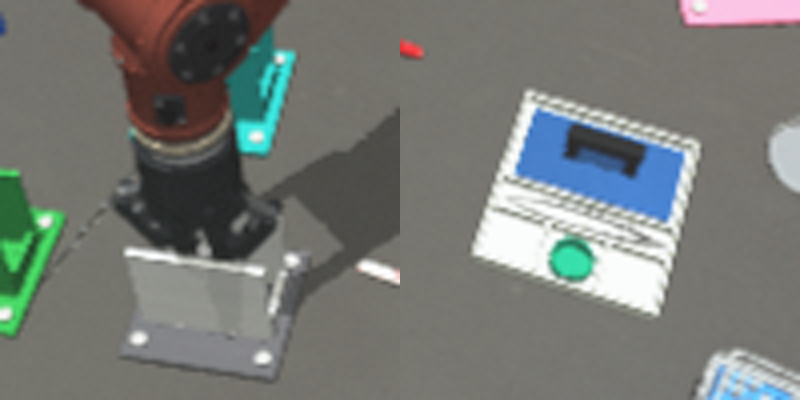

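The pads lie flat on the head (13.3 mm opening) and it stands upright, with its sides vertical in the picture. The cover lies flat in the tray. I'll hold for a moment, then hand in.

Call:
{"op": "step_arm", "data": {
  "moves": [
    [[0,0,0],[0,0,0],1],
    [[0,0,0],[0,0,0],1],
    [[0,0,0],[0,0,0],1],
    [[0,0,0],[0,0,0],1]
  ],
  "force": 50
}}

```text
t: 15.28
tool_pos: [0.5412, -0.1667, 0.1184]
tool_rot: [2.257, 1.568, -0.585]
wrist_force: [-0.4, -2.1, 5.1]
width: 0.0131
```

Run:
```python
from h import *
import warnings;warnings.filterwarnings("ignore")
st,R=stat(); g=st["tool_pos"]+R[:,0]*.054; d=g-np.array([.5344,-.168,.062]); c,s=np.cos(.296),np.sin(.296)
print("grasp in seat frame",(c*d[0]+s*d[1]).round(4),(-s*d[0]+c*d[1]).round(4),d[2].round(4))
print(bot.job_done())
```

```text
t 15.28 pos [ 0.5412 -0.1667  0.1184] q [-0.42  0.32  1.87 -0.    0.95  0.85] x [ 0.002 -0.001 -1.   ] ypsi -1.2716 w 0.0131 F [-0.41 -2.12  5.07]
grasp in seat frame 0.0069 -0.0008 0.0024
the job is handed in; nothing more can be done
None
```

I laid the blue cover flat in the tray's large compartment and let it go. I then gripped the bolt head in the gap at 50 N, turned it upright and handed in at about 15.3 s still holding it. The interface gave no verdict.

- **Cover:** the wrist picture after release shows it flat, with about equal gaps on all four sides. The last scene picture still shows it lying there.
- **Bolt head:** the jaws are shut flat on its faces with a 13.1 mm opening, and its sides look vertical in the picture. My estimate puts the grasp point 0.8 mm off the seat along bracket y and about 7 mm from it overall. The wrist force is steady at about 5 N.
- **Other things:** I saw no contact with anything else. The cap, the tweezers and what shows of the marker were in place in the last pictures. I did not re-measure the timer, beaker or petri lid.
- **Disagreements:** the position readings wander by 1–2 mm, and the wrist camera's calibration looked about 1 mm off sideways. One combined tray fit had mismatched corners, so I dropped it and used the wrist-camera fit, which matched the first estimate within 2 mm. The bolt's angle was judged only from the picture; the red flag was hidden at the end.

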